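# Change the fluorescence filter behind a closed shutter

## Task

Change the lamp unit to its green filter without letting light through on the way: with the fingertips push the shutter tab fully in to close the shutter, push the filter turret round by its tabs until the green tab clicks in at the white index arrow, then push the shutter tab fully out again to open the shutter. Do it all by gentle pushing, dragging and lifting nothing: never push the turret while the shutter is open, and leave the unit standing where it is and the things round it undisturbed.

Things in the scene. Friction and masses are not known exactly. Their poses are not given: they have to be found in the camera images.
- unit: filter-turret unit: low white base (round plate 234 mm across, 17 mm high, a 112 mm wide tail to the rear), standing loose, about 5 kg. Origin: turret axis, underside. x: from the turret to the grey ribbed lamp house at its rear (83 mm high, 88 mm wide, 128 to 205 mm behind the axis); y: its left; z up. Index arrow on the -x side, shutter tab on the +y side of the tail
- turret: black disc, radius 70 mm, top 36 mm high, turns endlessly about the unit's origin axis. Carries five black filter cubes (72 mm high, within radius 67 mm) and, between them, five upright colour tabs, 72 degrees apart. A sprung roller clicks it into five rests, a tab at the index; let go within 30 degrees of one it turns there. Over the hump a tab needs 4 N. Origin: axis, at the surface
- tab_green (a point): centre of the green tab's upright blade: 7 mm thick along its travel, 22 mm long radially (76 to 98 mm from the turret axis), 35 to 66 mm above the surface; this point is 87 mm from the axis, 52 mm high. Order of the tabs counterclockwise from above: green, blue, red, yellow, white
- index (a point): where a tab's centre stands when its filter is in the beam: in line with the white arrow on the black plinth at the unit's front rim, 22 mm beyond its tip, 87 mm from the turret axis, 52 mm high
- shutter (a joint): shutter slide across the beam, in m: 0 closed (tab pushed fully in towards the beam), 0.030 fully open (tab pushed fully out, along the unit's +y); it stays where it is left and takes about 1.5 N to move
- shutter_tab (a point): centre of the shutter tab, an upright black blade with an orange band: 7 mm thick along its travel (unit y), 18 mm wide (unit x), 41 to 71 mm high, this point 58 mm. Its track is 39 mm high (44 mm at the end stops). At joint value 0 it is 118 mm behind and 90 mm left of the turret axis, with 58 mm free between it and the black shutter gate (79 mm high)
- tab_blue (a point): centre of the blue tab's upright blade, same size as the green one
- tab_red (a point): centre of the red tab's upright blade, same size as the green one
- tab_yellow (a point): centre of the yellow tab's upright blade, same size as the green one
- tab_white (a point): centre of the white tab's upright blade, same size as the green one
- slide_box: closed green slide box, 108 x 182 x 36 mm, at the left edge; leave it alone. Origin: centre of its underside
- bulb_box: red and white lamp carton, 36 x 36 x 62 mm, at the right rear; leave it alone. Origin: centre of its underside
- oil_bottle: brown dropper bottle with a black cap, 37 mm across, 85 mm high, at the left rear; leave it alone. Origin: centre of its underside
- spare_cube: loose spare filter cube, black, 37 x 36 x 36 mm, to the right of the unit; leave it alone. Origin: centre of its underside
- dust_cap: black round dust cap, 47 mm across, 13 mm high, to the right of the unit; leave it alone. Origin: centre of its underside
- coverslip_box: blue and white cover-glass box, 30 x 30 x 20 mm, to the right of the unit; leave it alone. Origin: centre of its underside
- sticky_notes: yellow pad of notes, 75 x 76 x 9 mm, to the left of the unit; leave it alone. Origin: centre of its underside
- slide_marker: black marker pen, 131 mm long, 17 mm thick, lying on the slide box; leave it alone. Origin: centre of its underside

How it is judged:
By the outcome, as a careful person would: the job done as asked, in the order asked, and still so for the second after the job is handed in, with the robot touching nothing.
It also fails if it takes over 72 s, if anything falls off the work surface, if the arm or the gripper's body presses on something with over 40 N, if the wrist force passes 120 N, or if a joint passes its speed limit or range.

## Robot

A 7-joint arm with a two-finger parallel gripper is mounted at the origin on a cart in front of the work surface, level with it; the furniture and walls round the work are solid. World frame = base frame: x ahead of the robot, y to its left, z up, the work surface at z = 0. Lengths are in m, angles in degrees, forces in N, time in s.
With the tool pointing down it reaches from about 0.4 to 0.875 m from the base axis. Payload 4.4 kg.
Tool frame: the origin (TCP) lies at the very end of the fingers, on their centre line; the grasp point (between the pads) lies 19 mm behind it (ctrl.tcp_to_grasp is the distance from the TCP to the grasp point, in m); z points along the fingers, y is the line along which they close (so a half turn about z gives the same grasp; the last joint's range is limited). The gripper opens to 85 mm and grips with 20 to 120 N. Pads are 22 mm wide; open, the fingers measure 114 mm over their backs; the gripper's body (76 mm by 85 mm) begins 54 mm behind the grasp point. The pads swing forward as they close: fully open they stand 13 mm farther back than shut.
Start: joints at [71.574, 36.005, 2.206, 86.941, -1.547, 57.084, -1.146], TCP at [0.164, -0.629, 0.231] pointing down, gripper open.
Joint ranges: [-175.42, 175.42], [-21.48, 121.26], [-71.46, 75.88], [10.55, 141.38], [-63.04, 243.04], [13.31, 113.54], [-168.57, 168.57]. Speed limits (degrees/s): [147.25, 147.25, 180, 180, 180, 180, 180].

## Interface

Orientations are given as [roll, pitch, yaw] about the fixed x, y, z axes, in that order (R = Rz(yaw) Ry(pitch) Rx(roll)).
In Python, from rig import telemetry, camera, calibration, ctrl, nets gives the robot as it stands. The module is installed in compiled form; this text tells all that it offers.
- The arm moves only by the tool apply_moves, never from a script. Its argument "series" is text: rows parted by semicolons, each of 4 numbers parted by spaces: the shift along the tool's x, y, z in cm, then the turn about the tool's z in degrees. A call has 1 to 20 rows; each row shifts and turns the commanded pose from where the row before left it, along the tool's axes as they then stand; what a row does not reach is not made up. A row lasts 1/10 s, in which the tool goes at most 50 mm and 8.59 degrees, less where a joint would pass 70% of its speed; a pose out of reach is approached as far as the arm can. A call with a gripper value outside its range is refused whole. "hand" is the closure, from 0 (fully open) to 1 (shut), set as the call begins (left out, the last holds). The fingers move at their own pace and stop on an object; "squeeze" is the grip in N (left out, the last holds). Time passes only in rows, so rows that do not move let the fingers close. It gives the time, the measured TCP pose, the force, the opening and the grip force at its end, in the units of the state.
- telemetry.get_obs(): the state, without advancing time (a new reading comes with each control period).
- camera(name): name is "side" or "top" or "wrist"; returns (picture, depth): 480x640x3 uint8, red, green, blue; 480x640 float32, m along the optical axis (not along the pixel's ray), 0 where there is no reading.
- calibration(name): a dict with "camera_matrix" (3x3 intrinsics, pixels), "T" (4x4, takes a point from camera to world coordinates). Camera axes: x right, y down, z forward; pixel columns grow to the right and rows downward; lengths in m; the calibration is good to about 2 mm. A picture is of the moment at which its call begins: read the wrist's pose just before it. calibration takes no time and is no camera call; for the wrist camera it gives the pose at the moment of the call.
- ctrl.finish_job(): hands the job in; it is judged then, once.
Trained networks look in the newest picture that a camera, given by its name, has taken for a name from the list of things; names that differ only in an ending like _2 or _b are one class to them, and where a whole thing is asked for, a point or a joint stands for the part that bears it (a point fixed in the world has none). Each returns a list of dicts, best first, with "confidence" (0 to 1); they miss things now and then, are a little off and sometimes report something else, mostly with a low value. They report only what shows in the picture. A call takes as long as a camera call.
- nets.outline_of(camera, label): "region" (480x640 bool, what is visible of it).
- nets.spot_point(camera, label): "point" ([x, y, z] in m, in world coordinates, good to about 4 mm: a listed point, or the origin of a listed thing).
The state is a dict: "time": time; "joints": joint angles; "qd": joint speeds; "joint_efforts": joint torques, N m; "ee_pos": TCP position; "ee_rot": TCP orientation; "ft_force": force on the tool from outside, world axes, zero at the start; "torque": the same for the moment, N m; "grip_width": finger opening in m; "finger_force": force on a finger pad.
Only numpy, scipy, OpenCV 4.12 (cv2) and the standard library are available. Lean on these libraries where they do the work, as an engineer would, in place of code of your own. Each camera call takes 0.05 s, during which the arm holds its last target. There are 200 camera calls.

## Working session

There is one attempt and no reset: what is moved stays moved. The work goes in short steps, Python scripts to look and compute and a tool call to move; the robot and the scene stay as the last step left them, time stands still between calls to the robot, and variables do not carry over. Pictures are saved under pics/ and viewed, at most 10 in all, crops included, and the job is handed in when it is done.

Besides the shell and the picture viewer there is one more tool, called after "Request:" in YAML: its name, and indented under it one key for each argument. apply_moves: Moves the arm, as the interface text tells. Its arguments: {"type":"object","properties":{"series":{"type":"string"},"hand":{"type":"number"},"squeeze":{"type":"number"}},"required":["series"]}

```bash
mkdir -p pics
cat > h.py <<'E'
import numpy as np,cv2
from rig import telemetry,camera,calibration,ctrl,nets
def snap(n,f):
    p,d=camera(n); cv2.imwrite('pics/'+f,p[:,:,::-1]); return p,d
def pt(n,l):
    r=nets.spot_point(n,l)
    return [(np.round(q['point'],4).tolist(),round(q['confidence'],2)) for q in r[:2]]
E
python3 - <<'E'
from h import *
o=telemetry.get_obs();print(o['time'],o['ee_pos'],o['ee_rot'],o['grip_width'])
for c in ['top','side']:
    snap(c,c+'0.png')
    for l in ['unit','tab_green','tab_blue','tab_red','tab_yellow','tab_white','index','shutter_tab']+([ 'oil_bottle','sticky_notes','slide_box','spare_cube','dust_cap','coverslip_box','bulb_box'] if c=='top' else []): print(c,l,pt(c,l))
print(telemetry.get_obs()['time'])
E
```

```text
0.0 [ 0.1643398  -0.62823371  0.23038309] [-1.79890419e+02  1.64474298e-03  1.46578327e+01] 0.08515574749149366
top unit [([0.5593, -0.0401, 0.0013], 0.97)]
top tab_green [([0.5196, 0.0402, 0.0532], 0.85)]
top tab_blue [([0.4664, -0.0474, 0.0502], 0.78)]
top tab_red [([0.5396, -0.125, 0.0514], 0.56)]
top tab_yellow [([0.6324, -0.0796, 0.0477], 0.6)]
top tab_white [([0.6198, 0.0222, 0.0509], 0.97), ([0.6298, -0.0776, 0.0536], 0.64)]
top index [([0.4718, -0.0486, 0.0495], 0.88), ([0.7506, 0.2279, -0.0015], 0.33)]
top shutter_tab [([0.656, 0.0913, 0.0578], 0.59)]
top oil_bottle [([0.7495, 0.2288, -0.0036], 0.58)]
top sticky_notes [([0.5715, 0.252, 0.0053], 0.69)]
top slide_box [([0.3939, 0.227, -0.0015], 0.87), ([0.6525, 0.0949, 0.0562], 0.52)]
top spare_cube []
top dust_cap [([0.6371, -0.176, -0.0062], 0.65)]
top coverslip_box [([0.5567, -0.0368, 0.0049], 0.66), ([0.4987, -0.2006, -0.0017], 0.59)]
top bulb_box [([0.748, -0.2534, -0.0002], 0.6)]
side unit [([0.5539, -0.0389, 0.0029], 0.69)]
side tab_green [([0.4671, -0.0482, 0.0488], 0.54)]
side tab_blue [([0.4698, -0.0491, 0.0472], 0.91), ([0.5694, 0.2476, 0.0001], 0.61)]
side tab_red [([0.5354, -0.1218, 0.0522], 0.86)]
side tab_yellow [([0.631, -0.0824, 0.0549], 0.9)]
side tab_white [([0.6193, 0.0223, 0.0534], 0.64)]
side index [([0.5676, 0.2489, 0.0004], 0.74), ([0.4686, -0.0545, 0.0531], 0.57)]
side shutter_tab [([0.6551, 0.0925, 0.0576], 0.68)]
1.25
```

View pics/top0.png

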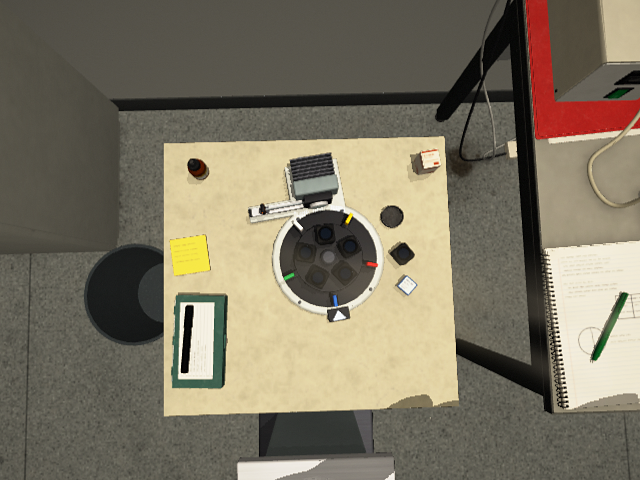

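View pics/side0.png

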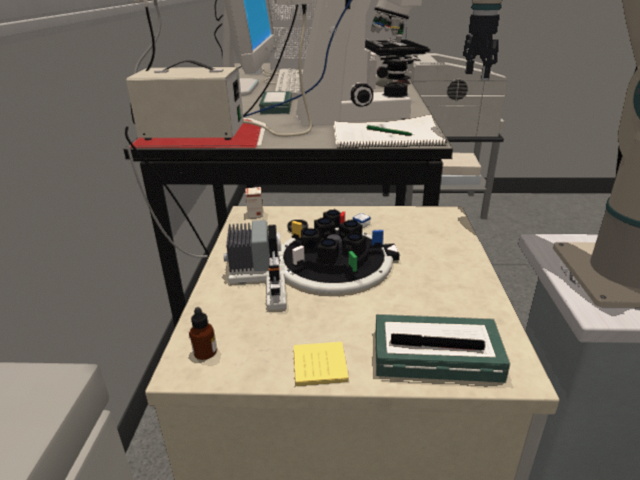

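The unit stands with the lamp house to the rear. Blue is at the arrow (334,300 in the top view), green is at the left (288,277), and the shutter tab is out at (262,209). Green needs one counterclockwise click. Next I fit the unit pose.

```bash
cat >> h.py <<'E'
from scipy.optimize import least_squares
def model(u,tab_off,sh):
    R=lambda a:np.array([[np.cos(a),-np.sin(a)],[np.sin(a),np.cos(a)]])
    M={}
    for i,l in enumerate(['green','blue','red','yellow','white']):
        a=np.pi+tab_off+(i)*2*np.pi/5; M['tab_'+l]=.087*np.array([np.cos(a),np.sin(a)])
    M['unit']=np.zeros(2); M['index']=np.array([-.087,0]); M['shutter_tab']=np.array([.118,.09+sh])
    return {k:u[:2]+R(u[2])@v for k,v in M.items()}
def fit(obs,tab_off,sh):
    f=lambda u:np.concatenate([model(u,tab_off,sh)[k]-np.array(p)[:2] for k,p in obs])
    s=least_squares(f,[.556,-.04,.12],loss='soft_l1',f_scale=.003); return s.x,s.fun
def U(u,x,y): c,s=np.cos(u[2]),np.sin(u[2]); return np.array([u[0]+c*x-s*y,u[1]+s*x+c*y])
def totool(o,target,yaw=None):
    "target world xyz -> shift in tool axes cm (current yaw)"
    a=np.radians(o['ee_rot'][2]); d=np.array(target)-o['ee_pos']
    return np.round(100*np.array([np.cos(a)*d[0]+np.sin(a)*d[1], np.sin(a)*d[0]-np.cos(a)*d[1], -d[2]]),2)
E
python3 - <<'E'
from h import *
obs=[('unit',[.5593,-.0401]),('tab_green',[.5196,.0402]),('tab_blue',[.4664,-.0474]),('tab_red',[.5396,-.125]),('tab_yellow',[.6324,-.0796]),('tab_white',[.6198,.0222]),('index',[.4718,-.0486]),('shutter_tab',[.656,.0913]),
('unit',[.5539,-.0389]),('tab_blue',[.4698,-.0491]),('tab_red',[.5354,-.1218]),('tab_yellow',[.631,-.0824]),('tab_white',[.6193,.0223]),('index',[.4686,-.0545]),('shutter_tab',[.6551,.0925])]
u,r=fit(obs,-2*np.pi/5,.03);print(u,np.degrees(u[2]));print(np.round(r*1000,1))
o=telemetry.get_obs()
t=U(u,.118,.165);print(t,totool(o,[*t,.2]))
E
```

```text
[ 0.55525839 -0.03889166  0.12182862] 6.980265524707087
[-4.   1.2 -1.1 -0.2  2.5 -2.1 -1.   0.7 -1.1 -1.5 -0.9 -1.8 -2.9 -0.9
  1.8  3.3  1.4  0.  -0.9 -0.4  3.2 -2.5  0.3  1.3 -0.4 -1.9  0.3  5.
  2.7  2.1]
[0.65233175 0.13922561] [ 66.63 -61.96   3.13]
```

Request:
apply_moves:
  series: "2 -1.8 0 0;3.2 -3 0 0;3.5 -3.2 0 0;3.5 -3.2 0 0;3.5 -3.2 0 0;3.5 -3.2 0 0;3.5 -3.2 0 0;3.5 -3.2 0 0;3.5 -3.2 0 0;3.5 -3.2 0 0;3.5 -3.2 0 0;3.5 -3.2 0 0;3.5 -3.2 0 0;3.5 -3.2 0 0;3.5 -3.2 0 0;3.5 -3.2 0 0;3.5 -3.2 0 0;3.5 -3.2 0 0;2.5 -2.3 0 0;1.5 -1.5 0 0"
  hand: 1

```text
time: 3.25
ee_pos: [0.6451, 0.1187, 0.2311]
ee_rot: [-179.9, -0.1, 14.9]
ft_force: [-0.4, 0.0, -0.2]
grip_width: -0.0
finger_force: 0.0
```

Request:
apply_moves:
  series: "1 -1 0 2;0.5 -0.5 1 2;0 0 1 2;0 0 1 1.7;0 0 0 0;0 0 0 0"

```text
time: 3.85
ee_pos: [0.6546, 0.132, 0.2011]
ee_rot: [180.0, 0.0, 6.9]
ft_force: [0.6, 0.1, 0.4]
grip_width: 0.0003
finger_force: 0.0
```

Run:
```python
from h import *
o=telemetry.get_obs();print(o['time'],o['ee_pos'],o['ee_rot'],o['grip_width'],o['ft_force'])
snap('wrist','w1.png')
for l in ['shutter_tab','tab_green','tab_white','unit']: print(l,pt('wrist',l))
u=[.55526,-.03889,.12183]
print(totool(o,[*U(u,.118,.165),.2]))
```

```text
3.85 [0.65464232 0.13195717 0.20107542] [1.79971770e+02 4.50648903e-02 6.92120504e+00] 0.00034421543928387174 [0.59936552 0.11475375 0.35963104]
shutter_tab [([0.6532, 0.0922, 0.056], 0.98)]
tab_green []
tab_white [([0.62, 0.0202, 0.0507], 0.79)]
unit [([0.5541, -0.0383, 0.0011], 0.81)]
[-0.14 -0.75  0.11]
```

View pics/w1.png

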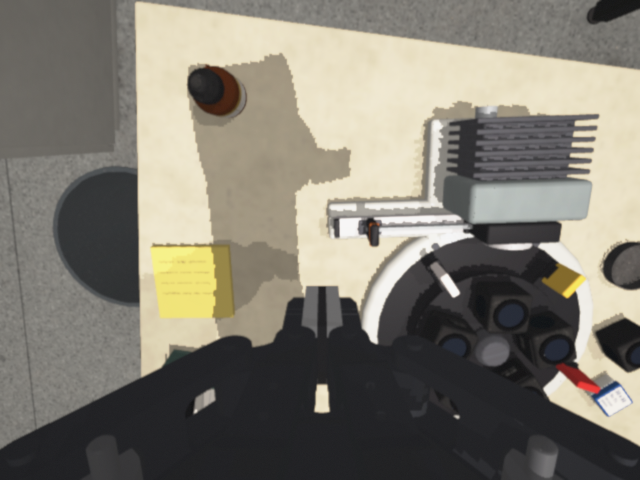

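Request:
apply_moves:
  series: "-0.1 -0.8 2 0;0 0 3 0;0 0 3.5 0;0 0 3.5 0;0 0 2 0;0 0 0.9 0;0 0 0 0;0 1 0 0;0 0.6 0 0;0 0.4 0 0;0 0.4 0 0;0 0.4 0 0;0 0 0 0"

```text
time: 5.4
ee_pos: [0.6566, 0.1118, 0.0525]
ee_rot: [180.0, -0.0, 6.9]
ft_force: [0.8, -0.4, -0.0]
grip_width: -0.0003
finger_force: 0.0
```

Request:
apply_moves:
  series: "0 0.4 0 0;0 0.4 0 0;0 0.4 0 0;0 0.2 0 0;0 0 0 0;0 0 0 0"

```text
time: 6.0
ee_pos: [0.6579, 0.0985, 0.0522]
ee_rot: [180.0, 0.0, 6.9]
ft_force: [-0.1, -0.5, 0.0]
grip_width: 0.0002
finger_force: 0.0
```

Run:
```python
from h import *
o=telemetry.get_obs();print(o['time'],o['ee_pos'],o['ee_rot'],o['ft_force'])
u=[.55526,-.03889,.12183]
print(totool(o,[*U(u,.118,.108),.052]))
for c in['top','side']:
    camera(c);print(pt(c,'shutter_tab'))
```

```text
6.0 [0.65789276 0.09849904 0.05224776] [1.79972851e+02 2.50628151e-02 6.94168291e+00] [-0.05594908 -0.50949135  0.02493085]
[-0.06  1.59  0.02]
[([0.6533, 0.0813, 0.0575], 0.46)]
[([0.6573, 0.0813, 0.0602], 0.53)]
```

Request:
apply_moves:
  series: "0 0.4 0 0;0 0.4 0 0;0 0.4 0 0;0 0.1 0 0;0 0.1 0 0;0 0 0 0"

```text
time: 6.8
ee_pos: [0.6597, 0.0871, 0.0523]
ee_rot: [-179.9, -0.0, 7.0]
ft_force: [-0.3, 5.4, -0.6]
grip_width: -0.0001
finger_force: 2.6
```

Request:
apply_moves:
  series: "0 0.1 0 0;0 0 0 0;0 0 0 0"

```text
time: 7.1
ee_pos: [0.6597, 0.087, 0.0523]
ee_rot: [-179.8, -0.0, 7.0]
ft_force: [-0.0, 6.0, -0.2]
grip_width: -0.0003
finger_force: 3.2
```

Request:
apply_moves:
  series: "0 0.1 0 0;0 0 0 0;0 0 0 0"

```text
time: 7.4
ee_pos: [0.6597, 0.087, 0.0524]
ee_rot: [-179.7, -0.0, 7.1]
ft_force: [-0.9, 8.3, -0.5]
grip_width: 0.0
finger_force: 3.9
```

Request:
apply_moves:
  series: "0 -0.5 0 0;0 -1 0 0;0 -1 -1 0;0 -0.5 -4 0;0 0 -4 0;0 0 0 0;0 0 0 0"

```text
time: 8.1
ee_pos: [0.6571, 0.1131, 0.1443]
ee_rot: [180.0, -0.2, 7.0]
ft_force: [-0.8, 0.5, 0.2]
grip_width: -0.0003
finger_force: 0.0
```

Run:
```python
from h import *
o=telemetry.get_obs();print(o['time'],o['ee_pos'],o['ee_rot'],o['ft_force'])
u=[.55526,-.03889,.12183]
p,d=snap('wrist','w2.png')
cv2.imwrite('pics/w2c.png',cv2.resize(p[130:350,300:560,::-1],None,fx=3,fy=2.7))
print('model',U(u,.118,.09),U(u,0,0))
for l in ['shutter_tab','tab_white','unit']: print(l,pt('wrist',l))
for c in['top','side']:
    camera(c);print(pt(c,'shutter_tab'),pt(c,'unit'),pt(c,'index'))
```

```text
8.1 [0.65714573 0.11313197 0.14427798] [ 1.79984852e+02 -1.77334395e-01  6.96429235e+00] [-0.80376159  0.45198047  0.18982948]
model [0.66144778 0.06478331] [ 0.55526 -0.03889]
shutter_tab [([0.6183, 0.0206, 0.0514], 0.7), ([0.6547, 0.073, 0.0545], 0.6)]
tab_white [([0.6167, 0.0181, 0.0513], 0.84), ([0.5579, -0.0366, 0.0], 0.35)]
unit [([0.5551, -0.0412, -0.0007], 0.97)]
[([0.6575, 0.0727, 0.0556], 0.52)] [([0.563, -0.0395, 0.0039], 0.92), ([0.4769, -0.0466, 0.0561], 0.69)] [([0.4721, -0.0492, 0.0544], 0.62)]
[([0.6595, 0.0724, 0.0586], 0.61)] [([0.5593, -0.0346, 0.001], 0.66)] [([0.4683, -0.0539, 0.0527], 0.93), ([0.5186, 0.0393, 0.0517], 0.5)]
```

View pics/w2c.png

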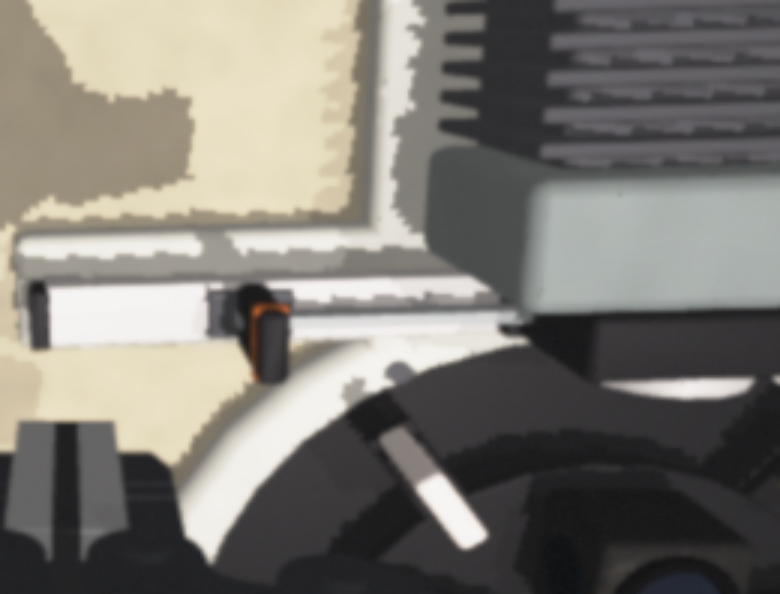

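Run:
```python
from h import *
u=[.55526,-.03889,.12183]
c,s=np.cos(u[2]),np.sin(u[2])
for n in ['wrist','top','side']:
    p,d=camera(n);C=calibration(n);K,T=C['camera_matrix'],C['T']
    v,w=np.mgrid[:480,:640];P=np.stack([(w-K[0,2])/K[0,0]*d,(v-K[1,2])/K[1,1]*d,d],-1)@T[:3,:3].T+T[:3,3]
    q=P[...,:2]-u[:2];x=c*q[...,0]+s*q[...,1];y=-s*q[...,0]+c*q[...,1];z=P[...,2]
    ok=d>0
    def rep(name,m):
        m=m&ok
        if m.sum()>3: print(n,name,m.sum(),'x',np.round(np.percentile(x[m],[3,50,97]),4),'y',np.round(np.percentile(y[m],[3,50,97]),4),'z',np.round(np.percentile(z[m],[3,97]),3))
    rep('tabtop',(abs(x-.118)<.02)&(y>.07)&(y<.14)&(z>.062)&(z<.078)&(z<.08))
    rep('endstops',(abs(x-.118)<.02)&(y>.05)&(y<.2)&(z>.0415)&(z<.05))
    rep('gate',(abs(x-.116)<.012)&(abs(y)<.06)&(z>.07)&(z<.084))
    rep('house',(x>.132)&(x<.22)&(abs(y)<.07)&(z>.076)&(z<.09))
    r=np.hypot(x,y)
    rep('tabwhite',(r>.07)&(r<.105)&(x>0)&(y>.02)&(z>.056)&(z<.07)&(x<.105))
```

```text
wrist tabtop 394 x [0.1086 0.1176 0.1253] y [0.0916 0.0956 0.0984] z [0.063 0.072]
wrist endstops 581 x [0.1087 0.1182 0.1246] y [0.054  0.0992 0.1463] z [0.042 0.05 ]
wrist gate 2807 x [0.1069 0.1196 0.1273] y [-0.0202  0.0069  0.0327] z [0.071 0.08 ]
wrist house 13870 x [0.1337 0.1573 0.2018] y [-0.0326  0.0074  0.048 ] z [0.077 0.084]
wrist tabwhite 382 x [0.0638 0.0745 0.082 ] y [0.0452 0.0536 0.06  ] z [0.057 0.067]
top tabtop 37 x [0.1086 0.1161 0.1263] y [0.0903 0.0935 0.0969] z [0.066 0.074]
top endstops 57 x [0.1097 0.1172 0.1238] y [0.0546 0.0884 0.1447] z [0.042 0.05 ]
top gate 253 x [0.1081 0.1186 0.1272] y [-0.0222  0.0045  0.03  ] z [0.071 0.081]
top house 1058 x [0.1334 0.1555 0.2026] y [-0.0351  0.0045  0.0454] z [0.076 0.085]
top tabwhite 39 x [0.064  0.0721 0.0813] y [0.0438 0.0508 0.0574] z [0.063 0.068]
side tabtop 58 x [0.1063 0.1143 0.1222] y [0.095  0.1    0.1022] z [0.063 0.071]
side endstops 94 x [0.106  0.1165 0.1371] y [0.0508 0.1008 0.1496] z [0.042 0.05 ]
side gate 76 x [0.1061 0.1151 0.1276] y [-0.0113  0.0344  0.0516] z [0.07 0.08]
side house 504 x [0.1365 0.1603 0.1995] y [-0.0293  0.018   0.0518] z [0.076 0.083]
side tabwhite 71 x [0.0299 0.0702 0.0796] y [0.0451 0.0573 0.065 ] z [0.057 0.066]
```

Tab-to-gate gap is about 59 mm with the stop felt at 8 N, so the shutter is closed. The crop shows the orange-banded tab at (270,345) and the gate at (560,345). Next is the turret: the finger goes behind the green tab.

Run:
```python
from h import *
o=telemetry.get_obs()
print(totool(o,[.5406,.0489,.13]),totool(o,[.5406,.0489,.045]),o['ee_rot'][2])
camera('top');print([pt('top','tab_'+k) for k in ['green','blue','white']],pt('wrist','tab_green'))
```

```text
[-12.26   4.95   1.23] [-12.26   4.95   9.73] 6.9532927875767
[[([0.5182, 0.0395, 0.0582], 0.8)], [([0.4694, -0.0437, 0.0512], 0.78)], [([0.6203, 0.0219, 0.0516], 0.61)]] [([0.4958, -0.199, -0.0001], 0.46)]
```

Request:
apply_moves:
  series: "-1.5 0.6 0 0;-3 1.2 0 0;-3 1.2 0 0;-3 1.2 0 0;-1.2 0.5 0 0;-0.6 0.25 0 -2;0 0 0 -2;0 0 2 0;0 0 3 0;0 0 3 0;0 0 1.2 0;0 0 0.5 0;0 0 0 0;0 0 0 0"

```text
time: 10.5
ee_pos: [0.5413, 0.0491, 0.0463]
ee_rot: [180.0, -0.1, 11.0]
ft_force: [-1.0, -0.1, 0.1]
grip_width: -0.0
finger_force: 0.0
```

Request:
apply_moves:
  series: "0.39 0 0 -2.5;0.39 0 0 -2.5;0.39 0 0 -2.5;0.39 0 0 -2.5;0.39 0 0 -2.5;0.39 0 0 -2.5;0 0 0 0"

```text
time: 11.2
ee_pos: [0.5632, 0.0561, 0.0453]
ee_rot: [-180.0, -0.1, 26.1]
ft_force: [0.0, -0.8, -0.5]
grip_width: 0.0003
finger_force: 0.0
```

Run:
```python
from h import *
o=telemetry.get_obs();print(o['time'],o['ee_pos'],o['ee_rot'],o['ft_force'])
q=o['ee_pos'][:2]-[.55526,-.03889];print(np.hypot(*q),np.degrees(np.arctan2(q[1],q[0])))
camera('top');print([pt('top','tab_'+k) for k in ['green','blue','white']]);camera('side')
print(pt('side','tab_green'),pt('side','unit'))
```

```text
11.2 [0.5632477  0.05610031 0.04532073] [-1.79990818e+02 -5.32281602e-02  2.60564677e+01] [ 0.02586234 -0.81941485 -0.48927853]
0.09532555716728804 85.19332688358396
[[([0.7472, -0.2537, 0.0012], 0.68), ([0.6379, -0.1743, 0.0002], 0.37)], [([0.4712, -0.0455, 0.0519], 0.8)], [([0.6198, 0.022, 0.0496], 0.62)]]
[([0.5207, 0.0415, 0.0502], 0.69), ([0.4689, -0.0504, 0.0503], 0.54)] [([0.5525, -0.0346, 0.0001], 0.57), ([0.6312, -0.0837, 0.0556], 0.21)]
```

Wrong sign on tool x: nothing was touched (force below noise). I'm going back and pushing along -x.

Request:
apply_moves:
  series: "-0.8 -0.1 0 0;-0.8 -0.1 0 0;-0.7 -0.1 0 0;0 0 0 5;0 0 0 5;0 0 0 5;0 0 0 0"

```text
time: 12.25
ee_pos: [0.5399, 0.0481, 0.0454]
ee_rot: [180.0, 0.0, 10.9]
ft_force: [0.5, 0.2, 0.6]
grip_width: -0.0001
finger_force: 0.0
```

Request:
apply_moves:
  series: "-0.39 0 0 -2.5;-0.39 0 0 -2.5;-0.39 0 0 -2.5;-0.39 0 0 -2.5;-0.39 0 0 -2.5;-0.39 0 0 -2.5;0 0 0 0"

```text
time: 12.95
ee_pos: [0.5176, 0.0409, 0.0453]
ee_rot: [-180.0, 0.0, 26.0]
ft_force: [0.1, -0.6, 0.8]
grip_width: -0.0004
finger_force: 0.2
```

Run:
```python
from h import *
o=telemetry.get_obs();print(o['time'],o['ee_pos'],o['ee_rot'],o['ft_force'])
q=o['ee_pos'][:2]-[.55526,-.03889];print(np.hypot(*q),np.degrees(np.arctan2(q[1],q[0])))
camera('top');print([pt('top','tab_'+k) for k in ['green','blue','white','red']]);camera('side')
print(pt('side','tab_green'),pt('side','tab_blue'),pt('side','unit'))
```

```text
12.95 [0.51764746 0.04093582 0.04534927] [-1.79992024e+02  3.79160062e-02  2.60243869e+01] [ 0.11178198 -0.60290121  0.82012819]
0.0882432171930803 115.22899965857269
[[([0.5711, 0.2516, 0.0031], 0.61)], [([0.4743, -0.0637, 0.0497], 0.91)], [([0.6037, 0.0353, 0.0513], 0.62)], [([0.556, -0.127, 0.0518], 0.95)]]
[([0.5063, 0.0326, 0.051], 0.98)] [([0.4692, -0.0662, 0.0495], 0.79)] [([0.5598, -0.0328, 0.0021], 0.69), ([0.6389, -0.0671, 0.0551], 0.55)]
```

Request:
apply_moves:
  series: "-0.39 0 0 -2.5;-0.39 0 0 -2.5;-0.39 0 0 -2.5;-0.39 0 0 -2.5;-0.39 0 0 -2.5;-0.39 0 0 -2.5;-0.39 0 0 -2.5;-0.39 0 0 -2.5;0 0 0 0"

```text
time: 14.3
ee_pos: [0.4925, 0.0232, 0.0454]
ee_rot: [180.0, 0.0, 46.0]
ft_force: [2.5, 1.4, -0.7]
grip_width: -0.0001
finger_force: 1.2
```

Request:
apply_moves:
  series: "-0.39 0 0 -2.5;-0.39 0 0 -2.5;-0.39 0 0 -2.5;-0.39 0 0 -2.5;-0.39 0 0 -2.5;-0.39 0 0 -2.5;-0.39 0 0 -2.5;-0.39 0 0 -2.5;0 0 0 0"

```text
time: 15.2
ee_pos: [0.474, -0.0025, 0.0452]
ee_rot: [-179.9, 0.1, 66.0]
ft_force: [-0.1, 0.0, -0.9]
grip_width: -0.0002
finger_force: 0.0
```

Run:
```python
from h import *
o=telemetry.get_obs();print(o['time'],o['ee_pos'],o['ee_rot'],o['ft_force'])
q=o['ee_pos'][:2]-[.55526,-.03889];print(np.hypot(*q),np.degrees(np.arctan2(q[1],q[0])))
snap('top','t2.png');print([pt('top','tab_'+k) for k in ['green','blue','white','red']]);camera('side')
print(pt('side','tab_green'),pt('side','tab_blue'),pt('side','unit'))
```

```text
15.2 [ 0.47396566 -0.00252441  0.04519303] [-1.79945555e+02  6.06844864e-02  6.59840347e+01] [-0.09658732  0.03245452 -0.93466271]
0.08905743073331941 155.89948746738807
[[([0.5581, -0.1925, -0.0011], 0.7)], [([0.5298, -0.1171, 0.0515], 0.96)], [([0.5289, 0.0462, 0.0505], 0.72), ([0.5707, 0.2512, 0.0068], 0.15)], [([0.6257, -0.0863, 0.0512], 0.84)]]
[([0.4688, -0.0434, 0.0521], 0.92)] [([0.5297, -0.1259, 0.051], 0.9), ([0.554, -0.0381, 0.0053], 0.69)] [([0.5558, -0.0375, 0.0008], 0.86), ([0.6281, -0.0839, 0.0515], 0.43)]
```

Request:
apply_moves:
  series: "0.4 0 -0.5 0;0.3 0 -2 0;0 0 -4 0;0 0 -4 4;0 0 -1 6;0 0 0 7;0 0 0 7;0 0 0 7;0 0 0 7;0 0 0 7;0 0 0 7;0 0 0 7;0 0 0 0"

```text
time: 16.95
ee_pos: [0.4777, 0.0053, 0.1607]
ee_rot: [180.0, -0.0, 7.0]
ft_force: [-0.0, 0.6, 0.6]
grip_width: 0.0
finger_force: 0.0
```

Run:
```python
from h import *
o=telemetry.get_obs();print(o['time'],o['ee_pos'],o['ee_rot'],o['ft_force'])
u=[.55526,-.03889,.12183]
print(totool(o,[*U(u,.115,.071),.16]))
obs=[]
for c in['top','side']:
    snap(c,c+'3.png')
    for k in ['tab_green','tab_blue','tab_red','tab_yellow','tab_white','unit','index']:
        r=pt(c,k)
        if r and r[0][1]>.6: obs.append((k,r[0][0]));print(c,k,r[0])
for off in np.radians([-12,-8,-4,0,4]):
    uu,r=fit(obs,off,0);print(np.degrees(off),uu,np.abs(r).mean())
p=cv2.imread('pics/top3.png')[180:340,220:420];cv2.imwrite('pics/top3c.png',cv2.resize(p,None,fx=3.75,fy=3.75,interpolation=3))
```

```text
16.95 [0.47769773 0.00534928 0.16067963] [ 1.79997402e+02 -2.12780908e-02  6.97009517e+00] [-0.01586985  0.63713216  0.57423854]
[18.66 -1.77  0.07]
top tab_blue ([0.5295, -0.1212, 0.0526], 0.65)
top tab_red ([0.4739, -0.0492, 0.0496], 0.62)
top tab_yellow ([0.6226, 0.0196, 0.049], 0.91)
top unit ([0.5614, -0.0371, 0.0021], 0.75)
top index ([0.4739, -0.0489, 0.0548], 0.68)
side tab_green ([0.4692, -0.0417, 0.0511], 0.81)
side tab_blue ([0.531, -0.125, 0.0494], 0.96)
side tab_yellow ([0.6231, 0.0164, 0.0524], 0.69)
side tab_white ([0.5229, 0.0444, 0.0516], 0.88)
side unit ([0.5584, -0.036, 0.0013], 0.91)
side index ([0.4703, -0.0545, 0.0519], 0.86)
-12.000000000000002 [ 0.55504338 -0.03596396  0.24919016] 0.010658857179851853
-8.0 [ 0.55534172 -0.03658824  0.18979081] 0.01028254448746104
-4.0 [ 0.55568938 -0.03714703  0.13122548] 0.010391625151012563
0.0 [ 0.55597602 -0.03751668  0.06941937] 0.011027594215592214
4.0 [ 5.56026694e-01 -3.75758016e-02  2.24554289e-04] 0.011607750020604789
```

View pics/top3c.png

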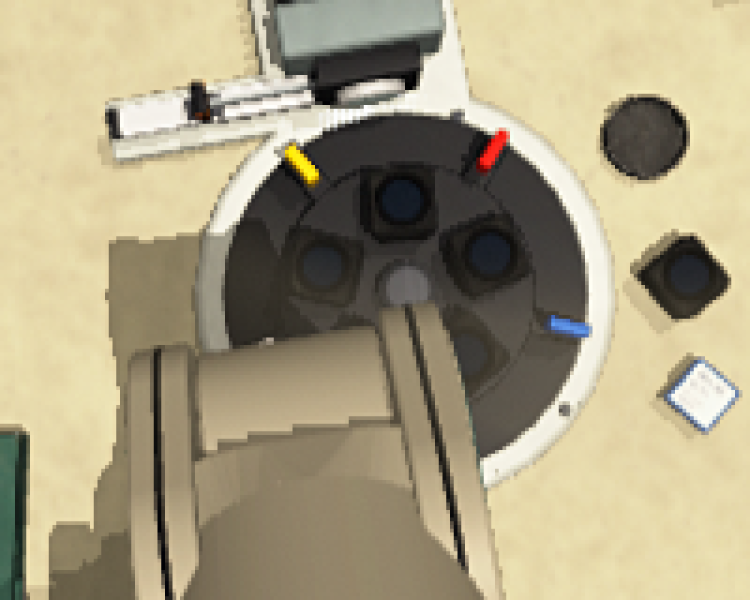

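Run:
```python
from h import *
C=calibration('top');K,T=C['camera_matrix'],np.linalg.inv(C['T'])
def cen(f,col):
    p=cv2.imread(f);h=cv2.cvtColor(p,cv2.COLOR_BGR2HSV)
    H={'yellow':(22,32),'red':(172,180),'blue':(100,125),'green':(50,80)}[col]
    m=cv2.inRange(h,(H[0],140,60),(H[1],255,255))
    if col=='red': m|=cv2.inRange(h,(0,140,60),(6,255,255))
    m[:195]=0;m[320:]=0;m[:,:265]=0;m[:,390:]=0
    y,x=np.nonzero(m);
    if len(x)<4:return None
    r=np.linalg.solve(K,np.array([x.mean(),y.mean(),1])); r=C['T'][:3,:3]@r;o=C['T'][:3,3];t=(.06-o[2])/r[2];q=o+t*r-[.55526,-.03889,0]
    return len(x),round(float(np.hypot(*q[:2])),4),round(float(np.degrees(np.arctan2(q[1],q[0]))),1)
for f in['top0','t2','top3']:
    print(f,{c:cen(f'pics/{f}.png',c) for c in ['green','blue','red','yellow']})
for f in ['top0','top3']:
    p=cv2.imread(f'pics/{f}.png',0)[140:205,285:345].astype(np.float32)
    if f=='top0':a=p
    else: print(cv2.phaseCorrelate(a,p))
```

```text
top0 {'green': (42, 0.0869, 113.4), 'blue': (40, 0.0847, -173.7), 'red': (48, 0.085, -100.4), 'yellow': (41, 0.0876, -28.6)}
t2 {'green': None, 'blue': (31, 0.0858, -106.6), 'red': (48, 0.0858, -34.8), 'yellow': (39, 0.0884, 35.9)}
top3 {'green': None, 'blue': (31, 0.0859, -103.8), 'red': (48, 0.0862, -32.1), 'yellow': (47, 0.088, 38.5)}
((0.024421767464534838, -0.00919047869259515), 0.9994542358650101)
```

Unit unmoved. The turret is still creeping into its rest (3.5° short), so I wait a moment while approaching above the shutter.

Request:
apply_moves:
  series: "1.5 -0.2 0 0;2.5 -0.2 0 0;3 -0.3 0 0;3 -0.3 0 0;3 -0.3 0 0;3 -0.3 0 0;1.8 -0.2 0 0;0.9 0 0 0;0 0 0 0;0 0 0 0;0 0 0 0;0 0 0 0;0 0 0 0;0 0 0 0"

```text
time: 19.15
ee_pos: [0.6609, 0.0452, 0.1605]
ee_rot: [180.0, -0.0, 7.0]
ft_force: [0.1, 0.0, -0.4]
grip_width: -0.0
finger_force: 0.0
```

```bash
cat > m.py <<'E'
from h import *
import sys
C=calibration('top');K=C['camera_matrix']
def cen(f,col):
    p=cv2.imread(f);h=cv2.cvtColor(p,cv2.COLOR_BGR2HSV)
    H={'yellow':(22,32),'red':(172,180),'blue':(100,125),'green':(50,80)}[col]
    m=cv2.inRange(h,(H[0],140,60),(H[1],255,255))
    if col=='red': m|=cv2.inRange(h,(0,140,60),(6,255,255))
    m[:195]=0;m[320:]=0;m[:,:265]=0;m[:,390:]=0
    y,x=np.nonzero(m)
    if len(x)<4:return None
    r=np.linalg.solve(K,np.array([x.mean(),y.mean(),1])); r=C['T'][:3,:3]@r;o=C['T'][:3,3];q=o+(.06-o[2])/r[2]*r-[.55526,-.03889,0]
    return len(x),round(float(np.hypot(*q[:2])),4),round(float(np.degrees(np.arctan2(q[1],q[0]))),1)
f=sys.argv[1];snap('top',f+'.png');print({c:cen(f'pics/{f}.png',c) for c in ['green','blue','red','yellow']})
o=telemetry.get_obs();print(o['time'],o['ee_pos'],o['ee_rot'][2],o['ft_force'])
print(totool(o,[*U([.55526,-.03889,.12183],.115,.071),.053]))
E
python3 m.py t4
```

```text
{'green': None, 'blue': (32, 0.0859, -103.8), 'red': (48, 0.0862, -32.1), 'yellow': None}
19.2 [0.66097595 0.04529405 0.16048405] 6.953204015334495 [-0.30196948  0.26894831  0.06794586]
[-0.02 -0.03 10.75]
```

It has stuck 3.5° short, held by friction. I'll nudge the white tab, now where green was, over the last few degrees with the shutter still closed.

```bash
python3 -c "
from h import *
o=telemetry.get_obs();print(totool(o,[.546,.0496,.045]))"
```

```text
[-11.36  -1.82  11.55]
```

Request:
apply_moves:
  series: "-1.5 -0.3 0 0;-3 -0.4 0 0;-3 -0.4 0 0;-2.4 -0.4 0 0;-1 -0.2 0 0;-0.5 -0.1 1 0;0 0 3 0;0 0 3 0;0 0 3 0;0 0 1.2 0;0 0 0.4 0;0 0 0 0;-0.3 0 0 0;-0.3 0 0 -1;-0.2 0 0 -2;0 0 0 0"

```text
time: 20.8
ee_pos: [0.5377, 0.0483, 0.045]
ee_rot: [-180.0, -0.0, 10.0]
ft_force: [-0.8, -0.5, 0.1]
grip_width: -0.0001
finger_force: 0.0
```

```bash
python3 m.py t5
```

```text
{'green': (37, 0.085, -175.9), 'blue': (31, 0.0854, -102.2), 'red': (49, 0.0859, -30.5), 'yellow': (42, 0.0879, 40.2)}
20.85 [0.53787461 0.04838784 0.0448287 ] 9.972283522408013 [0.39549667 0.09794764 0.04073084]
[12.06  2.41 -0.82]
```

Request:
apply_moves:
  series: "-0.15 0 0 0;-0.15 0 0 0;0 0 0 0;0 0 0 0"

```text
time: 21.25
ee_pos: [0.5347, 0.0479, 0.0443]
ee_rot: [180.0, 0.0, 10.0]
ft_force: [-0.2, -0.0, -0.6]
grip_width: 0.0
finger_force: 0.0
```

```bash
python3 m.py t6
```

```text
{'green': (39, 0.0848, -173.8), 'blue': (35, 0.0849, -100.4), 'red': (48, 0.0865, -28.5), 'yellow': (41, 0.0875, 41.9)}
21.3 [0.53475465 0.04787304 0.04424603] 9.955289817006742 [ 0.50805188 -0.13334275 -0.12858159]
[12.37  2.41 -0.88]
```

Request:
apply_moves:
  series: "0.3 0 0 0;0.5 0 -0.5 0;0 0 -2 0;0 0 -4 1;0 0 -4 2;0 0 -1 0;1 0.2 0 0;2.5 0.5 0 0;3 0.6 0 0;3 0.6 0 0;1.5 0.3 0 0;0.6 0.2 0 0;0 0 0 0"

```text
time: 22.6
ee_pos: [0.6606, 0.039, 0.1574]
ee_rot: [180.0, 0.1, 6.9]
ft_force: [-0.4, 0.5, 0.5]
grip_width: 0.0
finger_force: 0.0
```

```bash
python3 m.py t7
python3 - <<'E'
from h import *
C=calibration('top');K,T=C['camera_matrix'],C['T']
p,d=camera('top');w=(p.min(-1)>150);w[:300]=0;w[330:]=0;w[:,:322]=0;w[:,355:]=0
y,x=np.nonzero(w);D=d[y,x];P=np.stack([(x-K[0,2])/K[0,0]*D,(y-K[1,2])/K[1,1]*D,D],-1)@T[:3,:3].T+T[:3,3]
m=P[:,2]>.0; print(len(x),np.round(np.percentile(P[:,2],[5,50,95]),3)); 
q=P[:,:2]-[.55526,-.03889];r=np.hypot(*q.T);a=np.degrees(np.arctan2(q[:,1],q[:,0]))%360
for lo in range(95,145,5):
    k=(r>lo/1e3)&(r<=(lo+5)/1e3)
    if k.sum(): print(lo,k.sum(),a[k].mean().round(1),P[k,2].mean().round(3))
c=p[270:335,300:375,::-1];cv2.imwrite('pics/arrow.png',cv2.resize(c,None,fx=8,fy=8,interpolation=0))
E
```

```text
{'green': None, 'blue': (34, 0.0851, -100.3), 'red': (49, 0.0865, -28.5), 'yellow': None}
22.65 [0.65982161 0.03930119 0.15782872] 6.9523112957191735 [-1.06726563 -0.40595776 -0.6555385 ]
[ 0.17 -0.61 10.48]
59 [-0.003 -0.     0.018]
95 2 208.5 0.015
100 7 208.6 0.016
105 6 207.2 0.017
110 2 206.7 0.015
115 3 205.9 -0.002
120 2 204.7 0.001
125 3 203.7 -0.0
130 4 202.2 -0.0
135 6 200.8 -0.001
140 9 199.8 -0.001
```

View pics/arrow.png

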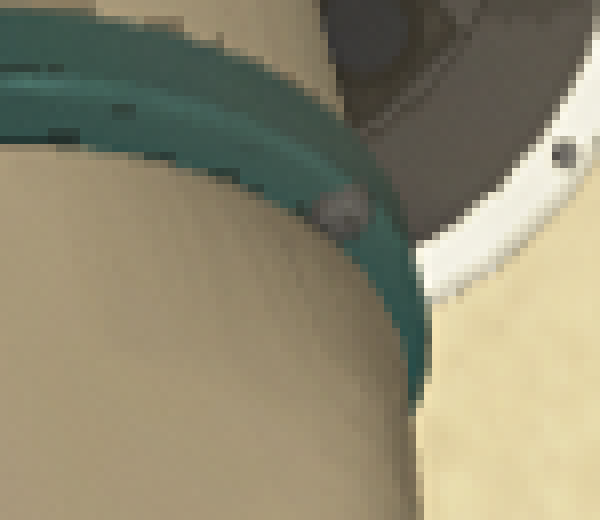

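The arm hides the arrow here, so I use the earlier frames (top0 and t6) side by side.

Run:
```python
from h import *
a=[cv2.resize(cv2.imread(f'pics/{f}.png')[270:335,310:365],None,fx=7,fy=7,interpolation=0) for f in ['top0','t6']]
cv2.imwrite('pics/cmp.png',np.hstack(a))
C=calibration('top');K,T=C['camera_matrix'],C['T']
def g(x,y,z):
    r=T[:3,:3]@np.linalg.solve(K,np.array([x,y,1.]));o=T[:3,3];q=o+(z-o[2])/r[2]*r-[.55526,-.03889,0];return np.hypot(*q[:2]),np.degrees(np.arctan2(q[1],q[0]))%360
p=cv2.imread('pics/top0.png');w=(p.min(-1)>170).astype(np.uint8);w[:300]=0;w[325:]=0;w[:,:322]=0;w[:,355:]=0
n,l,s,c=cv2.connectedComponentsWithStats(w)
for i in range(1,n):print(s[i],c[i],[g(*c[i],z) for z in(.02,.035)])
```

```text
[337 300  18  10  67] [349.01492537 304.6119403 ] [(np.float64(0.10337901927725955), np.float64(202.5651616227222)), (np.float64(0.10233542337892786), np.float64(202.13876191135233))]
[322 307  14   7  47] [325.65957447 309.31914894] [(np.float64(0.10386293854858372), np.float64(175.41417662947345)), (np.float64(0.10309845334840066), np.float64(175.1735747172418))]
[333 311  13  10  71] [338.70422535 315.90140845] [(np.float64(0.11897170690526242), np.float64(188.62867645586093)), (np.float64(0.11785577419172134), np.float64(188.33212080401077))]
[350 312   1   4   4] [350.  313.5] [(np.float64(0.12068232355258017), np.float64(199.88169935172917)), (np.float64(0.11940831912813608), np.float64(199.52871498982074))]
[347 320   1   1   1] [347. 320.] [(np.float64(0.13101407892517639), np.float64(195.25143906661447)), (np.float64(0.12963897337838154), np.float64(194.9477568208667))]
[341 322   1   1   1] [341. 322.] [(np.float64(0.1319124699216037), np.float64(189.64883560773208)), (np.float64(0.13058735054922757), np.float64(189.37573643553097))]
```

View pics/cmp.png

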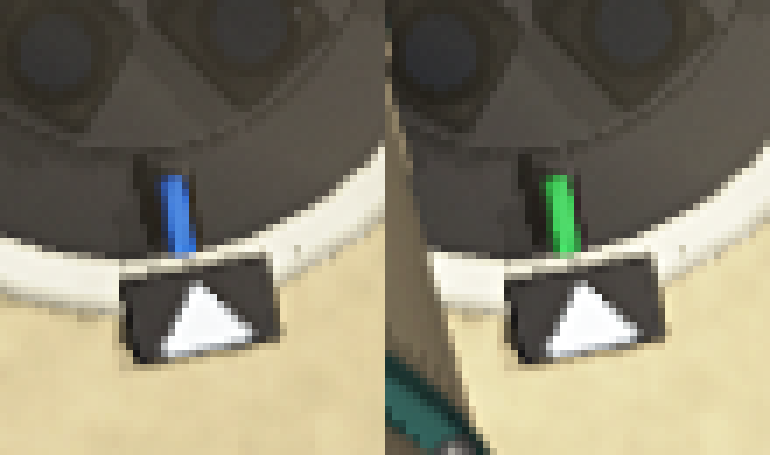

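The arrow axis sits at about 188.4°. Gate and lamp house agree on a yaw of roughly 8.5–9°, while green stands at about 186.5–187°. I'll nudge it about 1.6° more to centre it, shutter still closed.

Request:
apply_moves:
  series: "-1.5 -0.3 0 0;-3 -0.6 0 0;-3 -0.6 0 0;-2.3 -0.6 0 0;-1 -0.25 0 -1;-0.4 -0.1 1 -2;0 0 3 0;0 0 3 0;0 0 2.8 0;0 0 1.2 0;0 0 0.2 0;0 0 0 0"

```text
time: 23.9
ee_pos: [0.5473, 0.0502, 0.0474]
ee_rot: [180.0, -0.0, 10.0]
ft_force: [0.3, 0.6, 0.1]
grip_width: -0.0001
finger_force: 0.0
```

```bash
python3 -c "
from h import *
o=telemetry.get_obs();print(o['ee_pos'],o['ee_rot'][2],totool(o,[.5321,.0474,.045]))"
```

```text
[0.54730703 0.05017358 0.04739935] 9.97573824935248 [-1.55  0.01  0.24]
```

Request:
apply_moves:
  series: "-0.4 0 0.1 0;-0.4 0 0.1 0;-0.4 0 0 0;-0.15 0 0 0;-0.1 0 0 0;-0.1 0 0 0;0 0 0 0;0 0 0 0"

```text
time: 24.7
ee_pos: [0.5314, 0.0475, 0.0453]
ee_rot: [-180.0, -0.0, 10.0]
ft_force: [-0.2, 0.1, -0.1]
grip_width: 0.0003
finger_force: 0.1
```

```bash
python3 m.py t8
```

```text
{'green': (38, 0.0849, -171.8), 'blue': (37, 0.0865, -98.3), 'red': (50, 0.0866, -26.4), 'yellow': (39, 0.0873, 43.8)}
24.75 [0.53145201 0.04753892 0.04531491] 9.955951126729301 [ 0.07692226 -0.02921485  0.79616911]
[12.7   2.43 -0.77]
```

Green is now at 188.2°, in line with the arrow. On to opening the shutter.

Request:
apply_moves:
  series: "0.3 0 0 0;0.5 0 -0.5 0;0 0 -2 0;0 0 -4 1;0 0 -4 1;0 0 -1 0;1 0.1 0 0;2.5 0.2 0 0;3 0.2 0 0;3 0.2 0 0;1.8 0.1 0 0;0.8 0.1 0 0;0 0 0 0;0 0 0 0"

```text
time: 26.15
ee_pos: [0.659, 0.0565, 0.1592]
ee_rot: [-180.0, 0.2, 8.0]
ft_force: [-0.2, -0.1, -0.0]
grip_width: -0.0003
finger_force: 0.0
```

```bash
python3 m.py t9
```

```text
{'green': (38, 0.0847, -171.9), 'blue': (39, 0.0854, -98.4), 'red': (49, 0.0864, -26.5), 'yellow': None}
26.2 [0.65900754 0.05655057 0.15962455] 7.960115595041105 [ 0.84081463 -0.64149254  0.82584359]
[ 0.02  1.11 10.66]
```

Request:
apply_moves:
  series: "0 0.7 1 0;0 0.4 1.5 0;0 0 2.5 0;0 0 2.5 0;0 0 1.5 0;0 0 1 0;0 0 0.6 0;0 0 0 0"

```text
time: 27.0
ee_pos: [0.6617, 0.0457, 0.0538]
ee_rot: [180.0, 0.0, 8.0]
ft_force: [0.5, -0.3, 0.1]
grip_width: -0.0001
finger_force: 0.0
```

Request:
apply_moves:
  series: "0 -0.3 0 0;0 -0.3 0 0;0 -0.4 0 0;0 -0.4 0 0;0 -0.4 0 0;0 -0.4 0 0;0 -0.4 0 0;0 -0.4 0 0;0 0 0 0"

```text
time: 27.9
ee_pos: [0.6575, 0.0768, 0.0543]
ee_rot: [-180.0, 0.0, 8.0]
ft_force: [0.1, -0.0, -0.1]
grip_width: 0.0002
finger_force: 0.0
```

Request:
apply_moves:
  series: "0 -0.2 0 0;0 -0.1 0 0;0 -0.1 0 0;0 0 0 0"

```text
time: 28.3
ee_pos: [0.6569, 0.0795, 0.0542]
ee_rot: [-180.0, 0.0, 8.0]
ft_force: [0.6, -1.4, -0.4]
grip_width: 0.0002
finger_force: 0.4
```

Request:
apply_moves:
  series: "0 -0.1 0 0;0 -0.1 0 0;0 0 0 0;0 0 0 0"

```text
time: 28.7
ee_pos: [0.6567, 0.0816, 0.0542]
ee_rot: [-180.0, 0.0, 8.0]
ft_force: [-0.3, -2.0, -0.2]
grip_width: 0.0001
finger_force: 0.4
```

Request:
apply_moves:
  series: "0 -0.1 0 0;0 -0.1 0 0;0 0 0 0;0 0 0 0"

```text
time: 29.1
ee_pos: [0.6565, 0.0826, 0.0543]
ee_rot: [179.9, 0.0, 7.9]
ft_force: [-0.3, -3.3, -0.2]
grip_width: -0.0
finger_force: 1.8
```

Request:
apply_moves:
  series: "0 -0.1 0 0;0 0 0 0;0 0 0 0"

```text
time: 29.4
ee_pos: [0.6565, 0.0827, 0.0543]
ee_rot: [179.9, 0.0, 7.9]
ft_force: [-0.2, -5.3, -0.9]
grip_width: 0.0
finger_force: 2.7
```

Request:
apply_moves:
  series: "0 0.5 0 0;0 0.8 0 0;0 0.3 -1 0;0 0 -4 0;0 0 -4 0;-1 0 -3 0;-2 0 -2 0;-3 0 0 0;-3 0 0 0;-2 0 0 0;-1 0 0 0;0 0 0 0"

```text
time: 30.6
ee_pos: [0.5394, 0.0521, 0.1952]
ee_rot: [-180.0, -0.0, 8.0]
ft_force: [0.7, -0.4, 1.0]
grip_width: 0.0004
finger_force: 0.0
```

```bash
python3 m.py t10
python3 - <<'E'
from h import *
for c in ['top','side']:
    camera(c); print(pt(c,'shutter_tab'),pt(c,'unit'))
a=[cv2.imread(f'pics/{f}.png') for f in ['top0','t10']]
cv2.imwrite('pics/cmp2.png',np.hstack([cv2.resize(i[195:330,240:385],None,fx=2.7,fy=2.7,interpolation=3) for i in a]))
b=[cv2.cvtColor(i,cv2.COLOR_BGR2GRAY)[140:215,245:345].astype(np.float32) for i in a];print(cv2.phaseCorrelate(*b))
E
```

```text
{'green': (38, 0.0847, -171.9), 'blue': (39, 0.0854, -98.4), 'red': (49, 0.0864, -26.5), 'yellow': (40, 0.0881, 43.8)}
30.65 [0.54073193 0.05228781 0.1950776 ] 7.962356983397525 [ 0.8821347  -0.00196643  0.27116013]
[11.8   2.33 14.21]
[] [([0.5583, -0.0397, -0.0006], 0.76)]
[([0.6533, 0.0992, 0.0613], 0.66)] [([0.5598, -0.0366, 0.0005], 0.69)]
((-0.03176252315228112, 0.38040358031651067), 0.6871254656473795)
```

View pics/cmp2.png

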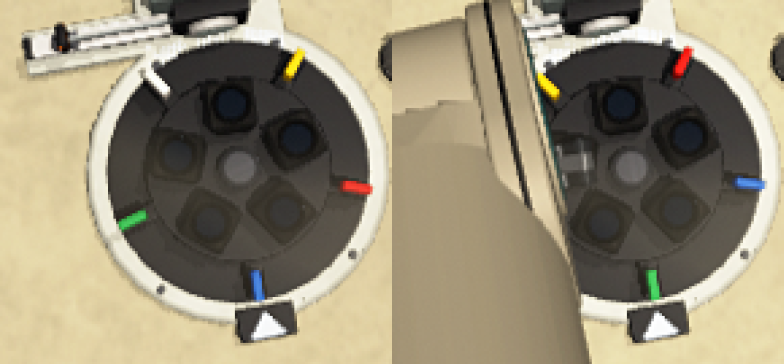

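Run:
```python
from h import *
u=[.55526,-.03889,.12183];c,s=np.cos(u[2]),np.sin(u[2])
p,d=camera('side');C=calibration('side');K,T=C['camera_matrix'],C['T']
v,w=np.mgrid[:480,:640];P=np.stack([(w-K[0,2])/K[0,0]*d,(v-K[1,2])/K[1,1]*d,d],-1)@T[:3,:3].T+T[:3,3]
q=P[...,:2]-u[:2];x=c*q[...,0]+s*q[...,1];y=-s*q[...,0]+c*q[...,1];z=P[...,2]
m=(d>0)&(abs(x-.118)<.02)&(y>.07)&(y<.15)&(z>.062)&(z<.078)
print(m.sum(),np.percentile(y[m],[3,50,97]).round(4),'closed was .095 .1000 .1022')
```

```text
67 [0.1246 0.1301 0.1321] closed was .095 .1000 .1022
```

The shutter tab has travelled 30 mm, so the shutter is fully open. Green is at the arrow, the unit has not moved, and the arm is clear.

```bash
python3 -c "
from rig import ctrl
print(ctrl.finish_job())"
```

```text
the job is handed in; nothing more can be done
None
```

The job is handed in at about 31 s: the shutter was closed, green turned to the index arrow (its last 5° pushed home, as the click left it short), and the shutter reopened its full 30 mm, all by gentle pushes and with the unit not moved.

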